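# Turn a small painted panel over onto its table easel

### The arm

A 6-joint arm with a two-finger parallel gripper is mounted at the origin on the work surface. World frame = base frame: x ahead of the robot, y to its left, z up, the work surface at z = 0. Lengths are in m, angles in rad, forces in N, time in s.
With the tool pointing down it reaches from about 0.25 to 0.725 m from the base axis. Payload 4 kg.
Tool frame: the origin (TCP) lies between the finger pads; the fingertips stand 19 mm ahead of it and the grasp point (between the pads) is the TCP; z points along the fingers, y is the line along which they close (so a half turn about z gives the same grasp; the last joint's range is limited). The gripper opens to 85 mm and grips with 20 to 120 N. Pads are 22 mm wide; open, the fingers measure 114 mm over their backs; the gripper's body (76 mm by 85 mm) begins 54 mm behind the grasp point. The pads swing forward as they close: fully open they stand 13 mm farther back than shut.
Start: joints at [1.226, 0.241, 0.005, 1.335, 0, 1.571], TCP at [0.169, 0.471, 0.228] pointing down, gripper open.
Joint ranges: [-2.72, 2.72], [-1.05, 1.87], [-1.09, 1.28], [-1.99, 2.15], [-1.42, 1.44], [-3.14, 3.14]. Speed limits (rad/s): [2.79, 2.79, 3.14, 3.14, 3.14, 3.14].

### API

Orientations are given as a unit quaternion [w, x, y, z].
In Python, from station import r gives the robot as it stands.
- The arm moves only by the tool move_arm, never from a script. Its argument "increments" is a list of rows, each a list of 6 numbers: the shift along the world's x, y, z in units of 30 mm (1.0 is 30 mm), then the turn, a rotation vector about the world's x, y, z in units of 10 degrees (1.0 is 10 degrees). In form: [[x, y, z, ax, ay, az], ...]. A call has 1 to 20 rows; each row shifts and turns the commanded pose from where the row before left it; what a row does not reach is not made up. A row lasts 1/8 s, in which the tool goes at most 62.5 mm and 10.7 degrees, less where a joint would pass 70% of its speed; a pose out of reach is approached as far as the arm can. A call is refused whole if a number of a shift passes 1 or a number of a turn 1, either way. A call with a gripper value outside its range is refused whole. "fingers" is the finger opening in mm, from 0 to 85.4, set as the call begins (left out, the last holds). The fingers move at their own pace and stop on an object; the grip force is fixed at half the most. Time passes only in rows, so rows that do not move let the fingers close. It gives the time, the measured TCP pose, the force, the opening and the grip force at its end, in the units of the state.
- r.get_state(): the state, without advancing time (a new reading comes with each control period).
- r.grab_frame(name): name is "side" or "top" or "wrist"; returns a dict with "color" (400x640x3 uint8, red, green, blue), "vertical_fov" (degrees; the focal length in pixels is half the picture's height over the tangent of half this angle, whatever the lens; pixels are square), "cx", "cy" (the principal point, pixels), "origin" and "attitude" of the camera in the world; the wrist camera has in their place "T_tool_cam" (4x4, takes a point from camera to tool coordinates, whose origin is the TCP and whose axes are the flange's). Camera axes: x right, y up, looking along -z (the intrinsics and any distortion apply to the point x, -y, -z); pixel columns grow to the right and rows downward; lengths in m; the calibration is good to about 2 mm. A picture is of the moment at which its call begins: read the wrist's pose just before it. There is no depth.
- r.finish_job(): hands the job in; it is judged then, once.
The state is a dict: "time_s": time; "joint_positions": joint angles; "joint_vel": joint speeds; "joint_torque": joint torques, N m; "ee_pos": TCP position; "orientation": TCP orientation; "wrist_force": force on the tool from outside, world axes, zero at the start; "wrist_torque": the same for the moment, N m; "gripper_width": finger opening in m; "finger_force": force on a finger pad.
Only numpy, scipy, OpenCV 4.12 (cv2) and the standard library are available. Lean on these libraries where they do the work, as an engineer would, in place of code of your own. Each camera call takes 0.05 s, during which the arm holds its last target. There are 200 camera calls.

### The job

The small painted panel lies picture side down on the wooden riser, next to a thick book. Slide it flat over the front edge of the riser (the edge nearest the robot) until about a third of it sticks out and you can get a finger under it, then take it by that edge, turn it over and stand it centred on the little table easel, picture side out. Do not disturb the book or let the panel drop to the table.

Things in the scene. Friction and masses are not known exactly. Their poses are not given: they have to be found in the camera images.
- panel: thin plywood painting panel, 110 (x) x 150 (y) x 8 mm, about 120 g, loose. Origin: centre of its picture face (the underside at first); z points up at first, the bare back is at z = +8 mm. x points roughly away from the robot: its front edge is at x = -55 mm. Lies flat, 5 to 30 mm inside the riser's front edge, 30 mm or more of bare riser behind it. Tips off if 55 mm overhang.
- riser: fixed low wooden shelf, 170 (x) x 380 (y) mm, top face at z = 110 mm, top board 18 mm thick. Origin: centre of its underside, on the table; z up, x roughly away from the robot; front edge at x = -85 mm. Open below and in front except for an end panel at each end (y = +-167 to +-185 mm).
- book: thick hardback book, 120 (x) x 130 (y) x 25 mm, loose, on the riser beside the panel (180 mm between centres, either side). Origin: centre of its underside. Not to be moved.
- easel_rest (a point): fixed table easel: where the panel's picture-face centre ends, 77 mm above the table. x: level, the way it faces (about away from robot); z up. Backrest (65 long, 110 mm wide) slopes 50 deg from level, rising to -x; its normal is (0.766, 0, 0.643). A 150 mm edge stands on a 25 mm ledge square to it, 55 mm down-slope of here; the panel's top 45 mm stay free on both sides.

How it is judged:
By the outcome, as a careful person would: the job done as asked, in the order asked, and still so for the second after the job is handed in, with the robot touching nothing.
It also fails if it takes over 58 s, if anything falls off the work surface, if the arm or the gripper's body presses on something with over 40 N, if the wrist force passes 120 N, or if a joint passes its speed limit or range.

## Working session

There is one attempt and no reset: what is moved stays moved. The work goes in short steps, Python scripts to look and compute and a tool call to move; the robot and the scene stay as the last step left them, time stands still between calls to the robot, and variables do not carry over. Pictures are saved under pics/ and viewed, at most 10 in all, crops included, and the job is handed in when it is done.

Besides the shell and the picture viewer there is one more tool, called after ">>>" as a command line: name --pt "numbers of a row" for each row, then --argument value for the rest. move_arm: Moves the arm, as the interface text tells. Its arguments: {"type":"object","properties":{"increments":{"type":"array","items":{"type":"array","items":{"type":"number"}}},"fingers":{"type":"number"}},"required":["increments"]}

```bash
mkdir -p pics; ls; cat > h.py <<'E'
import numpy as np, cv2
from station import r
from scipy.spatial.transform import Rotation as R
def q2R(q): return R.from_quat([q[1],q[2],q[3],q[0]]).as_matrix()
def grab(n,save=None):
    s=r.get_state(); f=r.grab_frame(n)
    if n=='wrist':
        T=np.eye(4);T[:3,:3]=q2R(s['orientation']);T[:3,3]=s['ee_pos'];M=T@np.array(f['T_tool_cam'])
    else:
        M=np.eye(4);a=np.array(f['attitude']);M[:3,:3]=a if a.shape==(3,3) else q2R(a);M[:3,3]=f['origin']
    if save: cv2.imwrite('pics/'+save,f['color'][:,:,::-1])
    fl=200/np.tan(np.radians(f['vertical_fov'])/2)
    np.savez('cam_'+n+'.npz',M=M,fl=fl,cx=f['cx'],cy=f['cy'])
    return f
def cam(n):
    c=np.load('cam_'+n+'.npz');return c['M'],float(c['fl']),float(c['cx']),float(c['cy'])
def ray(n,u,v):
    M,fl,cx,cy=cam(n);d=M[:3,:3]@np.array([(u-cx)/fl,-(v-cy)/fl,-1]);return M[:3,3],d
def pix2z(n,u,v,z):
    o,d=ray(n,u,v);return o+d*(z-o[2])/d[2]
def proj(n,P):
    M,fl,cx,cy=cam(n);p=(np.atleast_2d(P)-M[:3,3])@M[:3,:3];return np.c_[cx+fl*p[:,0]/-p[:,2],cy-fl*p[:,1]/-p[:,2]]
E
python3 - <<'E'
from h import *
for n in('side','top'):
    f=grab(n,n+'0.png');print(n,{k:v for k,v in f.items() if k!='color'})
f=r.grab_frame('wrist');print({k:v for k,v in f.items() if k!='color'})
E
```

```text
pics
side {'vertical_fov': 51.769083608505326, 'cx': 319.0711084941419, 'cy': 203.66688608334752, 'origin': array([ 0.19718802, -0.37963727,  0.72192831]), 'attitude': array([ 0.86910821,  0.30360542, -0.13700294, -0.36565675])}
top {'vertical_fov': 50.121025216504655, 'cx': 316.0948452785905, 'cy': 199.81569859404826, 'origin': array([ 0.437979  , -0.02585166,  1.01047356]), 'attitude': array([-0.69657153, -0.05759011,  0.05377676,  0.71314763])}
{'vertical_fov': 64.31834530748156, 'cx': 318.2481417880416, 'cy': 196.90405173494545, 'T_tool_cam': array([[ 3.99240369e-04,  9.52063824e-01,  3.05899192e-01,
         7.90469790e-02],
       [ 9.99999786e-01, -5.38884213e-04,  3.72056820e-04,
        -2.52111508e-04],
       [ 5.19066084e-04,  3.05898978e-01, -9.52063835e-01,
        -1.45998968e-01],
       [ 0.00000000e+00,  0.00000000e+00,  0.00000000e+00,
         1.00000000e+00]])}
```

View pics/top0.png

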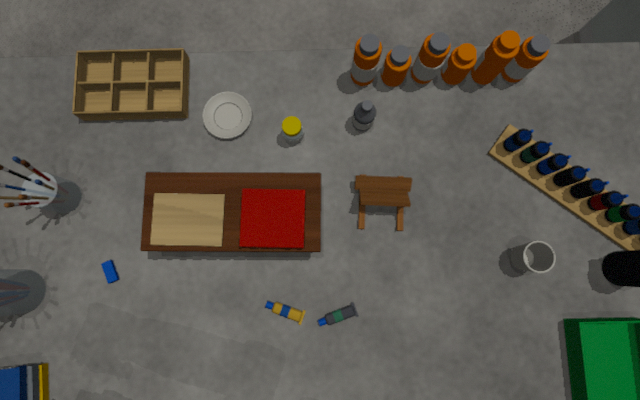

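View pics/side0.png

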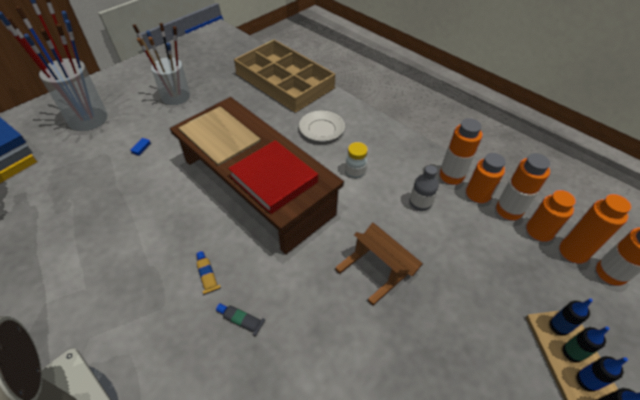

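The top view shows the riser at about (142–321, 173–251), the bare panel at (151–224, 193–247), the red book at (240–305, 189–248) and the easel at about (355–411, 176–230). The easel's legs point toward the robot. I'll enlarge both areas to read the corners.

```bash
python3 - <<'E'
import cv2
t=cv2.imread('pics/top0.png')
a=cv2.resize(t[160:265,130:335],(800,410),interpolation=cv2.INTER_CUBIC)
cv2.imwrite('pics/c1.png',a)
b=cv2.resize(t[165:240,340:430],(720,600),interpolation=cv2.INTER_CUBIC)
cv2.imwrite('pics/c2.png',b)
E
```

```text
(no output)
```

View pics/c1.png

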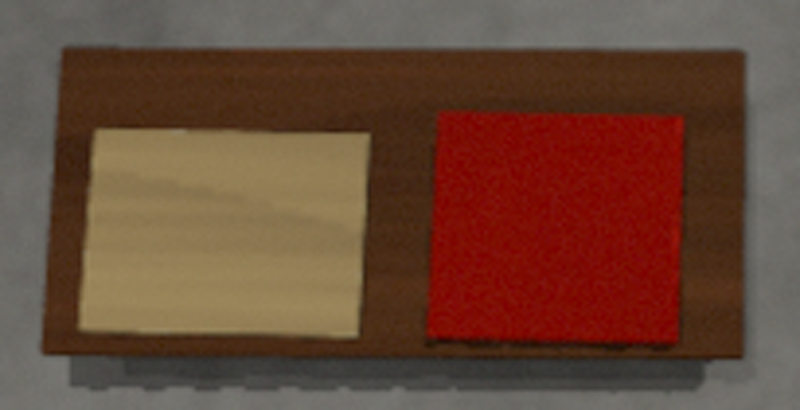

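View pics/c2.png

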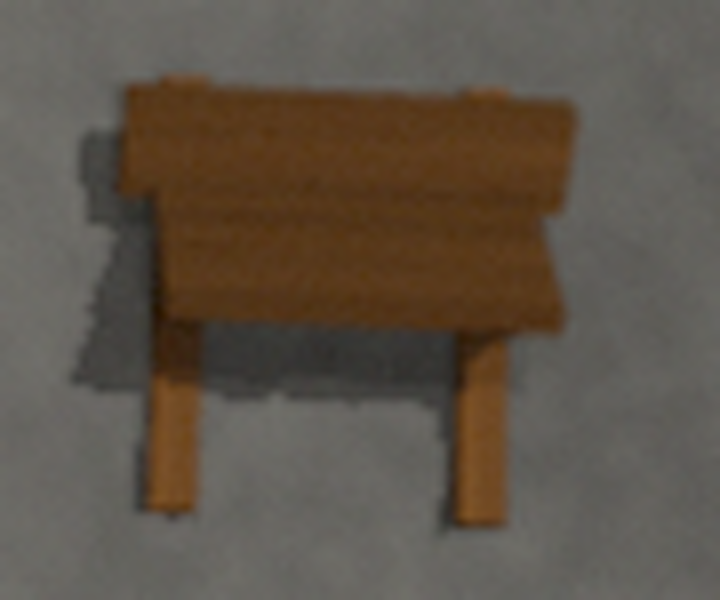

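```bash
python3 - <<'E'
from h import *
np.set_printoptions(precision=4,suppress=True)
f=lambda u,v:(130+(u+.5)/3.902-.5,160+(v+.5)/3.905-.5)
g=lambda u,v:(340+(u+.5)/8-.5,165+(v+.5)/8-.5)
def rect(n,pts,z,fn):
    P=np.array([pix2z('top',*fn(*p),z)[:2] for p in pts])
    print(n,P.tolist(),'c',P.mean(0),'w',np.linalg.norm(P[1]-P[0]),np.linalg.norm(P[2]-P[3]),'h',np.linalg.norm(P[0]-P[3]),np.linalg.norm(P[1]-P[2]))
    a=P[0]+P[3]-P[1]-P[2]; b=P[0]+P[1]-P[2]-P[3]; print('  yaw deg',np.degrees(np.arctan2(-a[0],a[1])),np.degrees(np.arctan2(b[1],b[0])))
rect('panel',[(95,129),(370,133),(358,337),(79,330)],.118,f)
rect('riser',[(63,47),(745,51),(743,356),(44,352)],.110,f)
rect('book',[(440,112),(683,118),(679,343),(430,338)],.135,f)
for n,p,z in(('top',[(165,318),(565,330)],.0795),('ledge',[(125,85),(577,103)],.0458)):
    P=np.array([pix2z('top',*g(*q),z) for q in p]);d=P[0]-P[1];print(n,P.mean(0),np.linalg.norm(d),np.degrees(np.arctan2(-d[0],d[1])))
# cross check by side view
print('side riser near right corner ~(341,184) z.11',pix2z('side',341,184,.11),'panel side',[pix2z('side',*p,.118)[:2] for p in((221,108),(261,133),(222,160),(180,130))])
print('easel side top edge',[pix2z('side',*p,.0795)[:2] for p in((357,239),(402,272))])
s=r.get_state();print(s['time_s'],s['ee_pos'],s['orientation'],q2R(s['orientation']))
E
```

```text
panel [[0.6035919304071178, 0.3212936843839518], [0.59775384421377, 0.1713575931732675], [0.4875443820574779, 0.17658124891280857], [0.49474522595522125, 0.3258657503236291]] c [0.5459 0.2488] w 0.15004970742370544 0.14945806941853937 h 0.10894268611061173 0.11033318688438404
  yaw deg -2.4951602505804265 -2.560438521595462
riser [[0.6516234953091564, 0.3438593843609829], [0.6400840746888034, -0.033593645478611094], [0.47303184489936434, -0.028413754140584526], [0.4839007571864624, 0.34744487543433294]] c [0.5622 0.1573] w 0.3776293791051523 0.37601574791521647 h 0.16776105814404862 0.16713251853513517
  yaw deg -1.7038424922636084 -1.499827492129998
book [[0.6051848135675921, 0.1302864791420893], [0.5987809984103349, 0.0005677379001566146], [0.4795711457705178, 0.004892264846537219], [0.4852011355457285, 0.13502456279340397]] c [0.5422 0.0677] w 0.12987671337834122 0.13025402778340897 h 0.120077193622857 0.11928826639580647
  yaw deg -2.651495898070526 -2.169795677736267
top [ 0.5707 -0.174   0.0795] 0.10969724483397 -3.1150433020099033
ledge [ 0.6424 -0.1785  0.0458] 0.12985493079882818 -3.738169100824312
side riser near right corner ~(341,184) z.11 [ 0.6259 -0.0394  0.11  ] panel side [array([0.5987, 0.3094]), array([0.6074, 0.1795]), array([0.4969, 0.1732]), array([0.489 , 0.3113])]
easel side top edge [array([ 0.566 , -0.1364]), array([ 0.5688, -0.2393])]
0.15 [0.1689 0.4701 0.2273] [-0.0001  0.1716  0.9852 -0.0008] [[-0.9411  0.338  -0.0006]
 [ 0.338   0.9411 -0.0016]
 [-0.     -0.0017 -1.    ]]
```

Top view measurements match the given sizes: panel centre is about (0.546, 0.249) with yaw −2.5°, and the riser's front edge is at x≈0.478. The easel rest is about (0.589, −0.175). I'll push from behind with the fingers open, so two contact points bear on the back edge, and start by moving above that spot.

>>> move_arm --pt "0.944 -0.468 -0.057 0 0 0.108" --pt "0.944 -0.468 -0.057 0 0 0.108" --pt "0.944 -0.468 -0.057 0 0 0.108" --pt "0.944 -0.468 -0.057 0 0 0.108" --pt "0.944 -0.468 -0.057 0 0 0.108" --pt "0.944 -0.468 -0.057 0 0 0.108" --pt "0.944 -0.468 -0.057 0 0 0.108" --pt "0.944 -0.468 -0.057 0 0 0.108" --pt "0.944 -0.468 -0.057 0 0 0.108" --pt "0.944 -0.468 -0.057 0 0 0.108" --pt "0.944 -0.468 -0.057 0 0 0.108" --pt "0.944 -0.468 -0.057 0 0 0.108" --pt "0.944 -0.468 -0.057 0 0 0.108" --pt "0.944 -0.468 -0.057 0 0 0.108" --pt "0.944 -0.468 -0.057 0 0 0.108" --pt "0.944 -0.468 -0.057 0 0 0.108" --pt "0 0 0 0 0 0" --pt "0 0 0 0 0 0" --fingers 85

```text
time_s: 2.4
ee_pos: [0.6216, 0.2459, 0.2]
orientation: [-0.001, 0.022, 1.0, -0.0]
wrist_force: [0.1, -0.3, 0.5]
gripper_width: 0.085
finger_force: 0.0
```

```bash
cat >> h.py <<'E'
def log():
    s=r.get_state();open('log.txt','a').write(repr((list(map(float,s['joint_positions'])),list(map(float,s['ee_pos'])),list(map(float,s['orientation']))))+'\n');return s
E
python3 - <<'E'
from h import *
np.set_printoptions(precision=4,suppress=True)
s=log();grab('wrist','w1.png')
print(s['time_s'],s['joint_positions'],s['ee_pos'],q2R(s['orientation']),s['wrist_force'],s['gripper_width'])
c=np.array([.5459,.2488]);y=np.radians(-2.53);ex=np.array([np.cos(y),np.sin(y)]);ey=np.array([-ex[1],ex[0]])
for a,b in((.055,.075),(.055,-.075),(-.055,-.075),(-.055,.075)): print(proj('wrist',[*(c+a*ex+b*ey),.118]))
E
```

```text
2.4 [0.3766 0.6025 0.4823 1.4522 0.0004 0.42  ] [0.6216 0.2459 0.2   ] [[-0.9991  0.0434 -0.0016]
 [ 0.0434  0.9991 -0.0002]
 [ 0.0016 -0.0003 -1.    ]] [ 0.0775 -0.2948  0.4612] 0.08501937536332022
[[419.3695 178.07  ]]
[[216.3126 177.8114]]
[[199.5809   9.2537]]
[[436.3625   9.5132]]
```

View pics/w1.png

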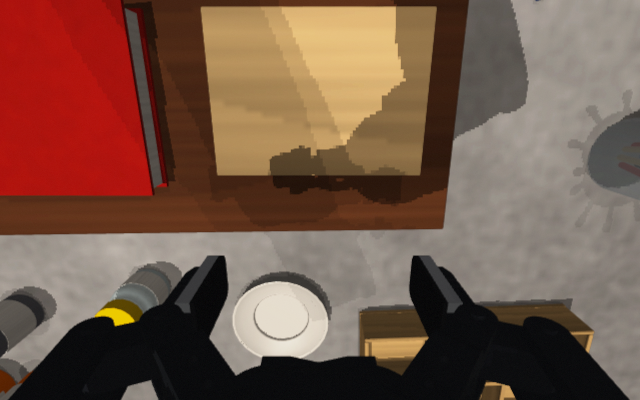

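The wrist view agrees with the prediction to about 1 mm: panel corners at (217,176), (421,175), (201,7) and (436,8). I'll descend behind the panel and feel for the riser.

>>> move_arm --pt "0 0 -0.6 0 0 0" --pt "0 0 -0.6 0 0 0" --pt "0 0 -0.6 0 0 0" --pt "0 0 -0.2 0 0 0" --pt "0 0 -0.1 0 0 0" --pt "0 0 -0.1 0 0 0" --pt "0 0 0 0 0 0"

```text
time_s: 3.32
ee_pos: [0.6223, 0.2461, 0.135]
orientation: [0.0, 0.022, 1.0, 0.0]
wrist_force: [-0.1, -1.2, 0.8]
gripper_width: 0.0854
finger_force: 0.0
```

>>> move_arm --pt "0 0 -0.07 0 0 0" --pt "0 0 -0.07 0 0 0" --pt "0 0 0 0 0 0"

```text
time_s: 3.7
ee_pos: [0.622, 0.2458, 0.1302]
orientation: [-0.0, 0.022, 1.0, -0.0]
wrist_force: [0.1, -0.1, 0.4]
gripper_width: 0.0846
finger_force: 0.0
```

>>> move_arm --pt "0 0 -0.07 0 0 0" --pt "0 0 -0.07 0 0 0" --pt "0 0 0 0 0 0"

```text
time_s: 4.08
ee_pos: [0.622, 0.2459, 0.1259]
orientation: [-0.0, 0.022, 1.0, -0.0]
wrist_force: [-0.1, -0.1, -0.6]
gripper_width: 0.0853
finger_force: 0.0
```

```bash
python3 - <<'E'
from h import *
s=log();grab('wrist','w2.png');print(s['ee_pos'],s['wrist_force'])
E
```

```text
[0.6219547  0.24586006 0.125898  ] [-0.07262026 -0.05018313 -0.55895545]
```

View pics/w2.png

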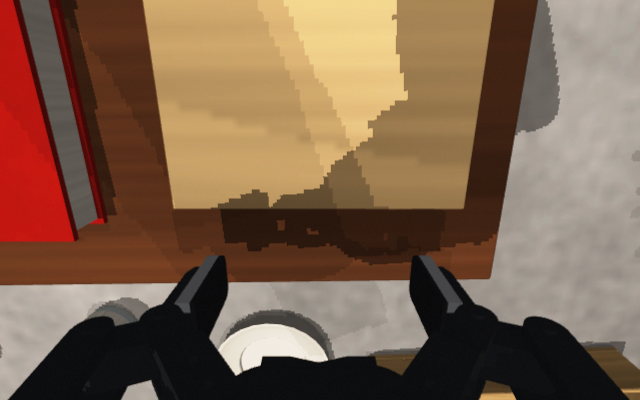

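Fingertips at (205–225, 257) and (412–432, 257) sit between the panel's back edge (v=208) and the riser's back edge (v=280). No contact yet, so I'll continue down.

>>> move_arm --pt "0 0 -0.07 0 0 0" --pt "0 0 -0.07 0 0 0" --pt "0 0 0 0 0 0"

```text
time_s: 4.5
ee_pos: [0.6219, 0.2458, 0.1217]
orientation: [-0.0, 0.022, 1.0, -0.0]
wrist_force: [-0.4, -0.5, 0.6]
gripper_width: 0.0848
finger_force: 0.0
```

>>> move_arm --pt "0 0 -0.05 0 0 0" --pt "0 0 -0.05 0 0 0" --pt "0 0 0 0 0 0"

```text
time_s: 4.88
ee_pos: [0.622, 0.2459, 0.1188]
orientation: [-0.0, 0.022, 1.0, -0.0]
wrist_force: [0.6, 0.5, 0.4]
gripper_width: 0.0849
finger_force: 0.0
```

>>> move_arm --pt "0 0 -0.05 0 0 0" --pt "0 0 -0.05 0 0 0" --pt "0 0 0 0 0 0"

```text
time_s: 5.25
ee_pos: [0.622, 0.2459, 0.1158]
orientation: [-0.0, 0.022, 1.0, -0.0]
wrist_force: [-0.5, -0.0, 0.4]
gripper_width: 0.0849
finger_force: 0.0
```

>>> move_arm --pt "0 0 -0.06 0 0 0" --pt "0 0 -0.04 0 0 0" --pt "0 0 0 0 0 0"

```text
time_s: 5.62
ee_pos: [0.622, 0.2459, 0.1128]
orientation: [-0.0, 0.022, 1.0, -0.0]
wrist_force: [0.5, 0.2, -0.3]
gripper_width: 0.0849
finger_force: 0.0
```

>>> move_arm --pt "0 0 -0.06 0 0 0" --pt "0 0 -0.04 0 0 0" --pt "0 0 0 0 0 0"

```text
time_s: 6.0
ee_pos: [0.622, 0.2459, 0.1099]
orientation: [-0.0, 0.022, 1.0, -0.0]
wrist_force: [0.3, -0.4, 0.3]
gripper_width: 0.0849
finger_force: 0.0
```

>>> move_arm --pt "0 0 -0.06 0 0 0" --pt "0 0 -0.04 0 0 0" --pt "0 0 0 0 0 0"

```text
time_s: 6.38
ee_pos: [0.622, 0.2459, 0.1068]
orientation: [-0.0, 0.022, 1.0, -0.0]
wrist_force: [0.2, 0.6, -0.6]
gripper_width: 0.085
finger_force: 0.0
```

>>> move_arm --pt "0 0 -0.08 0 0 0" --pt "0 0 -0.08 0 0 0" --pt "0 0 -0.04 0 0 0"

```text
time_s: 6.75
ee_pos: [0.622, 0.2459, 0.1007]
orientation: [-0.0, 0.022, 1.0, -0.0]
wrist_force: [0.5, -0.1, 0.3]
gripper_width: 0.0849
finger_force: 0.0
```

```bash
python3 - <<'E'
from h import *
s=log();grab('wrist','w3.png');grab('side','s3.png');print(s['ee_pos'],s['wrist_force'])
a=cv2.imread('pics/w3.png');b=cv2.imread('pics/s3.png')[80:230,140:380]
cv2.imwrite('pics/c3.png',np.vstack([cv2.resize(a[150:330],(800,225)),cv2.resize(b,(600,375))[:, :].repeat(1,0) if 0 else cv2.copyMakeBorder(cv2.resize(b,(600,375),interpolation=cv2.INTER_CUBIC),0,0,0,200,cv2.BORDER_CONSTANT)]))
E
```

```text
[0.62198285 0.24588116 0.10071533] [ 0.49820824 -0.14073824  0.3280952 ]
```

View pics/c3.png

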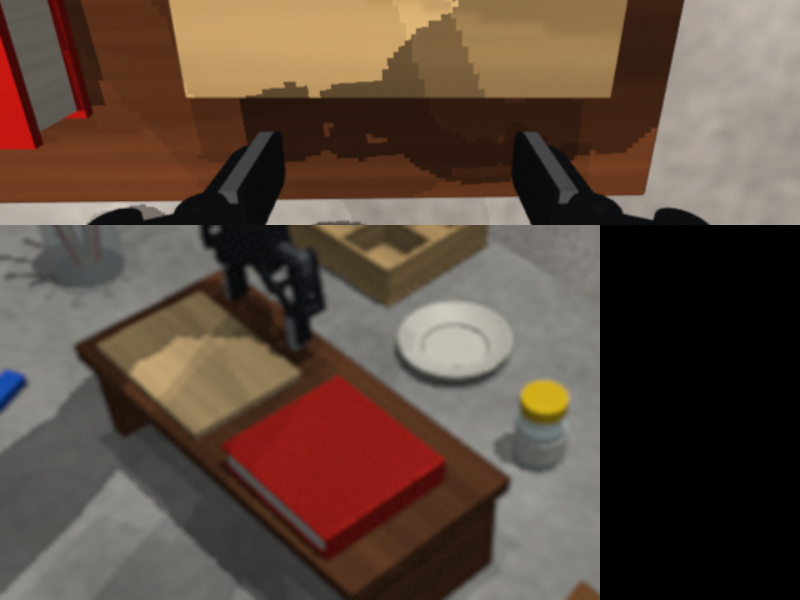

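The fingertips (270,132 in the crop) are just above the riser strip behind the panel and still clear. They need a few mm more.

>>> move_arm --pt "0 0 -0.06 0 0 0" --pt "0 0 -0.04 0 0 0" --pt "0 0 0 0 0 0"

```text
time_s: 7.22
ee_pos: [0.622, 0.2459, 0.0979]
orientation: [-0.0, 0.022, 1.0, -0.0]
wrist_force: [-0.5, 0.9, 0.9]
gripper_width: 0.0851
finger_force: 0.0
```

>>> move_arm --pt "0 0 -0.06 0 0 0" --pt "0 0 0 0 0 0"

```text
time_s: 7.48
ee_pos: [0.622, 0.2459, 0.096]
orientation: [-0.0, 0.022, 1.0, -0.0]
wrist_force: [0.3, -0.3, -0.4]
gripper_width: 0.085
finger_force: 0.0
```

>>> move_arm --pt "0 0 -0.05 0 0 0" --pt "-0.15 0.006 0 0 0 0" --pt "-0.15 0.006 0 0 0 0" --pt "-0.15 0.006 0 0 0 0" --pt "-0.15 0.006 0 0 0 0" --pt "-0.15 0.006 0 0 0 0" --pt "-0.15 0.006 0 0 0 0" --pt "-0.15 0.006 0 0 0 0" --pt "-0.15 0.006 0 0 0 0"

```text
time_s: 8.6
ee_pos: [0.5859, 0.2474, 0.0949]
orientation: [0.0, 0.022, 1.0, 0.0]
wrist_force: [1.7, -0.4, -0.1]
gripper_width: 0.0852
finger_force: 0.3
```

```bash
python3 - <<'E'
from h import *
s=log();grab('wrist');f=grab('top');print(s['ee_pos'],s['wrist_force'])
t=f['color']
# bright wood mask
h=cv2.cvtColor(t,cv2.COLOR_RGB2HSV);cv2.imwrite('pics/c4.png',cv2.resize(t[160:265,130:335,::-1],(800,410),interpolation=cv2.INTER_CUBIC))
E
```

```text
[0.58593952 0.24739573 0.09485011] [ 1.67266639 -0.3833165  -0.08778079]
```

View pics/c4.png

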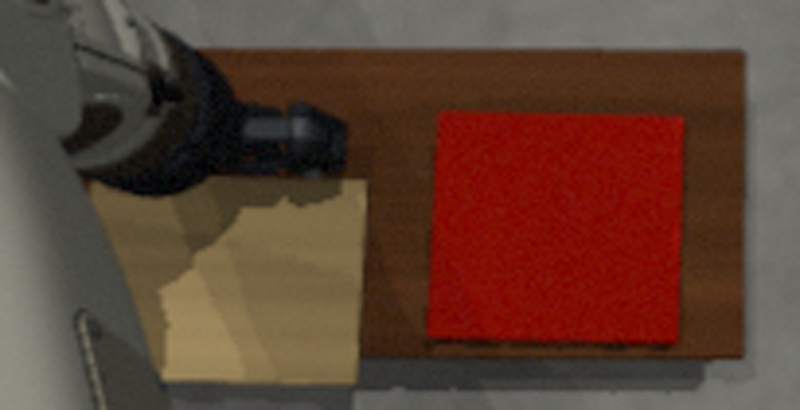

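The panel is sliding flat with 1.7 N of push. Its front-right corner is at crop (356,384), past the riser edge at v≈356, so the overhang is about 15 mm. I'll push 22 mm more.

>>> move_arm --pt "-0.15 0.006 0 0 0 0" --pt "-0.15 0.006 0 0 0 0" --pt "-0.15 0.006 0 0 0 0" --pt "-0.15 0.006 0 0 0 0" --pt "-0.13 0.006 0 0 0 0" --pt "0 0 0 0 0 0" --pt "0.3 0 0 0 0 0" --pt "0 0 0.5 0 0 0" --pt "0 0 1 0 0 0" --pt "0 0 1 0 0 0" --pt "-0.2 0 1 0 -0.5 0" --pt "-0.5 0 0.8 0 -1 0" --pt "-0.8 0 0.6 0 -1 0" --pt "-1 0 0.5 0 -1 0" --pt "-1 0 0 0 -1 0" --pt "-1 0 0 0 -1 0" --pt "0 0 0 0 0 0"

```text
time_s: 10.82
ee_pos: [0.4309, 0.2438, 0.2482]
orientation: [0.457, 0.013, 0.889, 0.006]
wrist_force: [0.3, -0.2, -0.5]
gripper_width: 0.0848
finger_force: 0.0
```

```bash
python3 - <<'E'
from h import *
np.set_printoptions(precision=4,suppress=True)
s=log();f=grab('top','top5.png');print(s['ee_pos'],s['joint_positions'],q2R(s['orientation']))
grab('side','side5.png')
a=cv2.resize(f['color'][160:265,130:335,::-1],(800,410),interpolation=cv2.INTER_CUBIC)
cv2.imwrite('pics/c5.png',a)
E
```

```text
[0.4309 0.2438 0.2482] [ 0.9324 -0.1684 -0.7931  0.253  -0.7133  0.6944] [[-0.5814  0.0181  0.8134]
 [ 0.0284  0.9996 -0.0019]
 [-0.8131  0.022  -0.5817]]
```

View pics/c5.png

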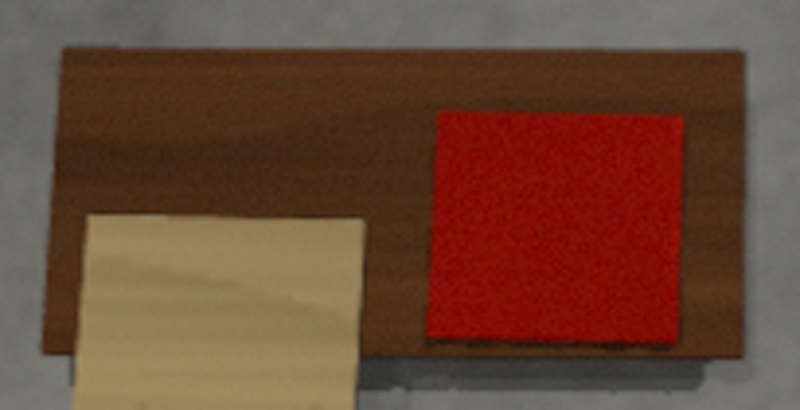

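The panel now overhangs, with its back edge at crop (87,214)–(365,220). It's time to fit the arm kinematics from the logged poses and check that a level grasp is reachable.

```bash
cat > kin.py <<'E'
from h import *
import ast
from scipy.optimize import least_squares
Q=[[1.226,.241,.005,1.335,0,1.571]];P=[[.169,.471,.228]]
for l in open('log.txt'):
    a=ast.literal_eval(l);Q.append(a[0]);P.append(a[1])
Q=np.array(Q);P=np.array(P)
def Rq(q): # x fwd at zero
    return R.from_euler('z',q[0])*R.from_euler('y',q[1]-q[2]+q[3])*R.from_euler('z',q[4])*R.from_euler('x',q[5])
R0=R.from_matrix(np.array([[0,0,1],[0,1,0],[-1,0,0]],float)) # tool axes at zero
def fk(p,q):
    c,h,L1,L2,e,L3,L4=p;f=q[1]-q[2];pt=f+q[3]
    # e: forearm perpendicular offset, L4: link after q4 before q5
    rr=c+L1*np.sin(q[1])+L2*np.cos(f)+e*np.sin(f)+L4*np.cos(pt)
    z=h+L1*np.cos(q[1])-L2*np.sin(f)+e*np.cos(f)-L4*np.sin(pt)
    return np.array([rr*np.cos(q[0]),rr*np.sin(q[0]),z])+Rq(q).as_matrix()[:,0]*L3
p0=np.array([0.02,.16,.4,.35,0,.2,.1])
fit=least_squares(lambda p:np.r_[np.concatenate([fk(p,q)-x for q,x in zip(Q,P)])*1e3,(p-p0)*.5],p0)
p=fit.x
LO=np.array([-2.72,-1.05,-1.09,-1.99,-1.42,-3.14]);HI=np.array([2.72,1.87,1.28,2.15,1.44,3.14])
def ik(pos,Rm,q0):
    best=None
    for q0 in [q0,Q[-1],Q[1],(LO+HI)/2]:
        s=least_squares(lambda q:np.r_[(fk(p,q)-pos)*10,((Rq(q)*R0).inv()*R.from_matrix(Rm)).as_rotvec()*2],np.clip(q0,LO+.01,HI-.01),bounds=(LO,HI))
        if best is None or s.cost<best.cost:best=s
    return best.x,best.cost
E
python3 - <<'E'
from kin import *
np.set_printoptions(precision=3,suppress=True)
print(p,[np.linalg.norm(fk(p,q)-x).round(4) for q,x in zip(Q,P)])
l=ast.literal_eval(open('log.txt').readlines()[-1]);print((Rq(l[0])*R0).as_matrix())
f=lambda u,v:(130+(u+.5)/3.902-.5,160+(v+.5)/3.905-.5)
b=[pix2z('top',*f(*q),.118) for q in((87,214),(365,220))]
print('back corners',b)
d=b[0]-b[1];yaw=np.arctan2(-d[0],d[1]);m=(b[0]+b[1])/2;c=m[:2]-.055*np.array([np.cos(yaw),np.sin(yaw)]);print('yaw',np.degrees(yaw),'centre',c,'front',2*c-m[:2])
for y in(.25,.28,.30):
  for x in(.43,.45,.46):
    for pit in(0,10,20):
     for ps in (0,-15):
      tz=np.array([np.cos(np.radians(pit))*np.cos(np.radians(ps)),np.cos(np.radians(pit))*np.sin(np.radians(ps)),-np.sin(np.radians(pit))]);tx=np.cross([0,0,1],tz);tx/=np.linalg.norm(tx);ty=np.cross(tz,tx)
      q,cst=ik([x,y,.114],np.c_[tx,ty,tz],[.9,-.3,-.8,-.2,-.9,1.57]);print(y,x,pit,ps,q,'%.1e'%cst)
E
```

```text
[0.    0.241 0.493 0.391 0.008 0.307 0.101] [np.float64(0.0003), np.float64(0.0001), np.float64(0.0001), np.float64(0.0001), np.float64(0.0001), np.float64(0.0)]
[[-0.581  0.018  0.813]
 [ 0.028  1.    -0.002]
 [-0.813  0.022 -0.582]]
back corners [array([0.557, 0.324, 0.118]), array([0.55 , 0.174, 0.118])]
yaw -2.605070828462802 centre [0.499 0.251] front [0.444 0.254]
0.25 0.43 0 0 [ 1.157  1.076 -1.09  -1.99  -1.256  1.736] 3.5e-02
0.25 0.43 0 -15 [ 1.177  1.082 -1.004 -1.99  -1.42   1.666] 1.3e-03
0.25 0.43 10 0 [ 1.144  0.698 -1.09  -1.185 -1.194  2.118] 3.3e-02
0.25 0.43 10 -15 [ 1.172  0.632 -0.951 -0.67  -1.35   2.472] 4.4e-22
0.25 0.43 20 0 [ 1.076  0.438 -1.09  -0.779 -1.001  2.215] 8.3e-03
0.25 0.43 20 -15 [ 1.134  0.439 -0.88  -0.194 -1.182  2.665] 7.2e-31
0.25 0.45 0 0 [ 1.091  1.063 -1.09  -1.99  -1.172  1.719] 2.8e-02
0.25 0.45 0 -15 [ 1.135  1.078 -0.965 -1.99  -1.398  1.623] 1.8e-04
0.25 0.45 10 0 [ 1.081  0.762 -1.09  -1.372 -1.135  1.994] 2.6e-02
0.25 0.45 10 -15 [ 1.122  0.668 -0.96  -0.87  -1.316  2.313] 3.7e-21
0.25 0.45 20 0 [ 1.015  0.468 -1.09  -0.885 -0.948 
[... 2208 characters left out ...]
67 -1.922 -1.42   1.571] 1.1e-03
0.3 0.45 10 0 [ 1.113  0.82  -1.082 -1.523 -1.083  1.91 ] 4.7e-31
0.3 0.45 10 -15 [ 1.175  0.643 -0.812 -0.533 -1.351  2.481] 8.4e-23
0.3 0.45 20 0 [ 1.076  0.509 -1.03  -0.885 -0.974  2.136] 1.3e-30
0.3 0.45 20 -15 [ 1.141  0.487 -0.741 -0.086 -1.185  2.682] 4.1e-30
0.3 0.46 0 0 [ 1.106  1.06  -1.029 -1.99  -1.122  1.66 ] 4.6e-03
0.3 0.46 0 -15 [ 1.162  1.047 -0.845 -1.892 -1.42   1.571] 4.0e-05
0.3 0.46 10 0 [ 1.086  0.822 -1.072 -1.532 -1.058  1.89 ] 8.9e-31
0.3 0.46 10 -15 [ 1.152  0.656 -0.817 -0.626 -1.337  2.404] 1.4e-30
0.3 0.46 20 0 [ 1.051  0.517 -1.022 -0.906 -0.954  2.109] 5.8e-30
0.3 0.46 20 -15 [ 1.12   0.492 -0.742 -0.14  -1.176  2.631] 1.4e-30
```

>>> move_arm --pt "0 0 0 0 0 0" --pt "0 0 0 0 0 0" --pt "0 0 0 0 0 0" --pt "0 0 0 0 0 0" --pt "0 0 0 0 0 0" --pt "0 0 0 0 0 0" --fingers 8

```text
time_s: 11.68
ee_pos: [0.4382, 0.2482, 0.2567]
orientation: [0.462, 0.019, 0.887, 0.01]
wrist_force: [0.4, 0.5, 0.0]
gripper_width: 0.0084
finger_force: 0.0
```

```bash
cat > plan.py <<'E'
from kin import *
rz=lambda a:R.from_euler('z',a,degrees=True); ry=lambda a:R.from_euler('y',a,degrees=True)
B=R.from_matrix(np.array([[0,0,1],[1,0,0],[0,1,0]],float))  # tool x=+y, y=+z, z=+x
py=-2.6; back=np.array([.5535,.249]) # back edge midpoint
def grasp(al,be,s,off):
    """panel pose tilted be about its back lower edge; tool in-plane yaw al; TCP s behind(+)/inside of front edge, off along panel y"""
    Pg=rz(py)*ry(be); o=np.array([*back,.110]); # back lower edge
    c=o+Pg.apply([-.055,0,0])  # picture-face centre
    T=Pg*rz(al)*B
    t=c+Pg.apply([-.055+s,off,.004])
    return Pg,c,T,t
def final(al,be,s,off,rest=np.array([.589,-.175,.077]),ey=-3.4,lift=0,out=0):
    Pg,c,T,t=grasp(al,be,s,off)
    E=rz(ey);X=E.apply([.643,0,-.766]);Z=E.apply([-.766,0,-.643]);Y=np.cross(Z,X)
    Pf=R.from_matrix(np.c_[X,Y,Z]); cf=rest-lift*X-out*Z
    return Pf*Pg.inv()*T, cf+Pf.apply(Pg.inv().apply(t-c))
E
python3 - <<'E'
from plan import *
np.set_printoptions(precision=3,suppress=True)
g=cv2.cvtColor(grab('wrist')['color'],cv2.COLOR_RGB2GRAY);o=cv2.cvtColor(cv2.imread('pics/w1.png'),cv2.COLOR_BGR2GRAY)
print(r.get_state()['gripper_width'])
for v in range(200,275,5): print(v,g[v,270:370:6])
for al in(-8,-13,-18):
  for be in(10,14):
    for off in(0,.03):
      _,_,T,t=grasp(al,be,.012,off);q,c=ik(t,T.as_matrix(),[1.1,.66,-.95,-.87,-1.3,2.3])
      pre=t-T.apply([0,0,.08]);q2,c2=ik(pre,T.as_matrix(),q)
      Tf,tf=final(al,be,.012,off);qf,cf=ik(tf,Tf.as_matrix(),[-.3,.3,-.3,.6,.2,-1.5])
      print(al,be,off,t,q,'%.0e'%c,'| pre',q2,'%.0e'%c2,'| fin',tf,qf,'%.0e'%cf)
E
```

```text
0.008066261626203185
200 [120 118 123 122 125 121 123 123 124 125 125 126 128 126 125 126 124]
205 [120 120 122 123 123 126 120 124 122 125 123 127 126 125 124 125 121]
210 [120 120 124 125 124 123 123 124 123 124 125 126 123 125 126 125 123]
215 [120 121 123 123 123 122 126 123 121 124 124 124 123 126 125 125 125]
220 [121 122 121 124 122 124 125 124 124 123 123 123 123 125 124 126 127]
225 [122 124 120 124 121 120 123 120 122 120 124 122 125 126 127 126 124]
230 [121 121 121 122 120 123 120 120 120 121 121 121 123 125 125 125 126]
235 [123 121 123 121 122 119 123 119 123 120 122 121 120 124 126 127 127]
240 [122 121 120 118 120 116 120 123 120 119 123 123 121 124 126 125 129]
245 [121 120 121 120 119  55  48 119 122 121  29  56 122 124 127 126 128]
250 [120 124 118 120 116  55  35 122 119 119  21  57 102 123 124 127 127]
255 [119 117  77  10  27  56  18 120 121 118  13  55  47   9  57 127 126]
260 [119 118  10   9  46  56   6 118 119 118   4  56  52  11  10 125 127]
265 [122 122   8  10  55  55   8 117 119 119   9  55  56   9  10 125 127]
270 [120 117  10  11  56  55  11 119 119 12
[... 1912 characters left out ...]
7] [-0.612  0.29  -0.571  0.253  0.624 -2.089] 7e-31
-18 10 0.03 [0.459 0.283 0.131] [ 1.147  0.593 -0.688 -0.052 -1.395  2.74 ] 1e-30 | pre [ 1.31   0.547 -0.645  0.432 -1.386  3.14 ] 2e-02 | fin [ 0.557 -0.203  0.107] [-0.668  0.318 -0.521  0.312  0.647 -2.151] 4e-30
-18 14 0 [0.459 0.253 0.138] [ 1.106  0.506 -0.756 -0.077 -1.32   2.667] 3e-29 | pre [ 1.282  0.459 -0.671  0.515 -1.321  3.14 ] 1e-02 | fin [ 0.558 -0.173  0.107] [-0.612  0.29  -0.571  0.253  0.624 -2.089] 1e-30
-18 14 0.03 [0.461 0.283 0.138] [ 1.134  0.532 -0.657  0.102 -1.329  2.777] 6e-31 | pre [ 1.297  0.485 -0.605  0.554 -1.318  3.14 ] 2e-02 | fin [ 0.557 -0.203  0.107] [-0.668  0.318 -0.521  0.312  0.647 -2.151] 3e-30
```

```bash
cat >> plan.py <<'E'
def rows(qs):
    """increments along joint way-points"""
    out=[];T0=[(fk(p,q),Rq(q)*R0) for q in qs]
    for (a,A),(b,Bm) in zip(T0,T0[1:]): out.append(np.r_[(b-a)/.03,np.degrees((Bm*A.inv()).as_rotvec())/10])
    return np.array(out)
def pr(o): print('['+', '.join('['+', '.join('%g'%round(x,2) for x in w)+']' for w in o)+']')
AL,BE,S,OFF=-8,11,.030,.01
E
python3 - <<'E'
from plan import *
np.set_printoptions(precision=3,suppress=True)
o,d=ray('side',259.2,219.2); 
for x in(.612,.622,.632): t=(x-o[0])/d[0];print('tip ray',o+t*d)
s=log();q0=np.array(s['joint_positions']);print(q0,s['ee_pos'],fk(p,q0))
_,_,T,t=grasp(AL,BE,S,OFF);qg,c=ik(t,T.as_matrix(),[1.1,.66,-.95,-.87,-1.3,2.1]);print('g',t,T.as_matrix()[:,2],qg,c)
qp,c2=ik(t-T.apply([0,0,.075]),T.as_matrix(),qg);print('pre',qp,c2)
N=18
Qs=[q0+(qp-q0)*k/N for k in range(N+1)]
print(np.array([fk(p,q) for q in Qs][::3]));pr(rows(Qs));print(np.abs(rows(Qs)).max(0),np.abs(qp-q0)/N*8)
Tf,tf=final(AL,BE,S,OFF);qf,cf=ik(tf,Tf.as_matrix(),[-.3,.3,-.3,.6,.2,-1.5]);print('fin',tf,qf,cf)
E
```

```text
tip ray [ 0.612  0.247 -0.264]
tip ray [ 0.622  0.262 -0.288]
tip ray [ 0.632  0.277 -0.311]
[ 0.925 -0.164 -0.775  0.251 -0.713  0.694] [0.438 0.248 0.257] [0.438 0.248 0.257]
g [0.476 0.263 0.129] [ 0.965 -0.183 -0.189] [ 1.056  0.662 -0.99  -1.112 -1.194  2.052] 1.6146996653742585e-30
pre [ 1.257  0.502 -0.943 -0.453 -1.343  2.523] 2.4975459518813675e-30
[[0.438 0.248 0.257]
 [0.444 0.26  0.232]
 [0.444 0.27  0.209]
 [0.44  0.276 0.188]
 [0.431 0.279 0.17 ]
 [0.419 0.279 0.155]
 [0.404 0.276 0.143]]
[[0.08, 0.14, -0.28, 0.36, -0.1, -0.35], [0.06, 0.13, -0.27, 0.36, -0.11, -0.34], [0.04, 0.12, -0.27, 0.37, -0.13, -0.33], [0.02, 0.11, -0.26, 0.38, -0.14, -0.32], [0, 0.1, -0.25, 0.38, -0.15, -0.31], [-0.01, 0.09, -0.25, 0.39, -0.16, -0.3], [-0.03, 0.08, -0.24, 0.4, -0.17, -0.29], [-0.05, 0.07, -0.23, 0.4, -0.18, -0.28], [-0.07, 0.06, -0.22, 0.41, -0.19, -0.26], [-0.08, 0.05, -0.21, 0.42, -0.2, -0.25], [-0.1, 0.04, -0.2, 0.43, -0.21, -0.23], [-0.11, 0.02, -0.19, 0.43, -0.21, -0.22], [-0.12, 0.01, -0.18, 0.44, -0.22, -0.2], [-0.14, 0, -0.17, 0.44, -0.23, -0.19], [-0.15, -0.01, -0.16, 0.45, -0.23, -0.17], [-0.16, -0.02, -0.14, 0.46, -0.24, -0.16], [-0.17, -0.04, -0.13, 0.46, -0.25, -0.14], [-0.18, -0.05, -0.12, 0.47, -0.25, -0.12]]
[0.178 0.142 0.276 0.468 0.251 0.354] [0.147 0.296 0.075 0.313 0.28  0.813]
fin [ 0.569 -0.184  0.094] [-0.524  0.265 -0.653  0.063  0.422 -1.957] 1.5965959238970185e-30
```

>>> move_arm --pt "0.08 0.14 -0.28 0.36 -0.1 -0.35" --pt "0.06 0.13 -0.27 0.36 -0.11 -0.34" --pt "0.04 0.12 -0.27 0.37 -0.13 -0.33" --pt "0.02 0.11 -0.26 0.38 -0.14 -0.32" --pt "0 0.1 -0.25 0.38 -0.15 -0.31" --pt "-0.01 0.09 -0.25 0.39 -0.16 -0.3" --pt "-0.03 0.08 -0.24 0.4 -0.17 -0.29" --pt "-0.05 0.07 -0.23 0.4 -0.18 -0.28" --pt "-0.07 0.06 -0.22 0.41 -0.19 -0.26" --pt "-0.08 0.05 -0.21 0.42 -0.2 -0.25" --pt "-0.1 0.04 -0.2 0.43 -0.21 -0.23" --pt "-0.11 0.02 -0.19 0.43 -0.21 -0.22" --pt "-0.12 0.01 -0.18 0.44 -0.22 -0.2" --pt "-0.14 0 -0.17 0.44 -0.23 -0.19" --pt "-0.15 -0.01 -0.16 0.45 -0.23 -0.17" --pt "-0.16 -0.02 -0.14 0.46 -0.24 -0.16" --pt "-0.17 -0.04 -0.13 0.46 -0.25 -0.14" --pt "-0.18 -0.05 -0.12 0.47 -0.25 -0.12" --pt "0 0 0 0 0 0" --pt "0 0 0 0 0 0"

```text
time_s: 14.22
ee_pos: [0.4032, 0.2757, 0.1438]
orientation: [0.497, 0.586, 0.5, 0.4]
wrist_force: [0.6, -0.5, 0.3]
gripper_width: 0.0081
finger_force: 0.0
```

```bash
cat >> plan.py <<'E'
def lin(ps,Rs,pe,Re,n):
    "one row of n equal straight steps from pose to pose"
    return np.r_[(pe-ps)/.03,np.degrees((Re*Rs.inv()).as_rotvec())/10]/n
E
python3 - <<'E'
from plan import *
np.set_printoptions(precision=3,suppress=True)
o,d=ray('side',259.2,129.2)
for x in(.612,.622,.632): t=(x-o[0])/d[0];print('tip ray',o+t*d)
s=log();q=np.array(s['joint_positions']);ps=np.array(s['ee_pos']);Rs=R.from_matrix(q2R(s['orientation']))
print(q,ps,s['wrist_force'],Rs.as_matrix()[:,2],np.linalg.norm(fk(p,q)-ps))
_,_,T,t=grasp(AL,BE,S,OFF);print(t-T.apply([0,0,.075]),T.as_matrix()[:,2]);print(lin(ps,Rs,t-T.apply([0,0,.075]),T,1),'then fwd',T.apply([0,0,.075])/.03)
E
```

```text
tip ray [0.612 0.191 0.119]
tip ray [0.622 0.204 0.105]
tip ray [0.632 0.218 0.09 ]
[ 1.259  0.503 -0.948 -0.463 -1.347  2.517] [0.403 0.276 0.144] [ 0.587 -0.528  0.29 ] [ 0.966 -0.183 -0.185] 0.00044761222197393116
[0.404 0.276 0.143] [ 0.965 -0.183 -0.189]
[ 0.022  0.019 -0.013  0.015  0.019 -0.004] then fwd [ 2.412 -0.458 -0.472]
```

Side-view triangulation puts the open fingertips about 18 mm behind the TCP, which agrees with the touch test. I'll open to 60 mm and advance around the overhanging edge.

>>> move_arm --pt "0 0 0 0 0 0" --pt "0 0 0 0 0 0" --pt "0 0 0 0 0 0" --pt "0 0 0 0 0 0" --pt "0.24 -0.046 -0.047 0 0 0" --pt "0.24 -0.046 -0.047 0 0 0" --pt "0.24 -0.046 -0.047 0 0 0" --pt "0.24 -0.046 -0.047 0 0 0" --pt "0.24 -0.046 -0.047 0 0 0" --pt "0.24 -0.046 -0.047 0 0 0" --pt "0.24 -0.046 -0.047 0 0 0" --pt "0 0 0 0 0 0" --fingers 60

```text
time_s: 15.72
ee_pos: [0.4537, 0.2652, 0.1335]
orientation: [0.498, 0.586, 0.499, 0.4]
wrist_force: [-0.2, -0.5, -0.1]
gripper_width: 0.0601
finger_force: 0.0
```

```bash
python3 - <<'E'
from plan import *
np.set_printoptions(precision=3,suppress=True)
s=log();print(s['ee_pos'],s['wrist_force'],s['gripper_width'])
f=grab('side','s6.png');t=grab('top','t6.png');w=grab('wrist','w6.png')
a=cv2.resize(f['color'][90:190,140:300,::-1],(640,400),interpolation=cv2.INTER_CUBIC)
b=cv2.resize(w['color'][:,:,::-1],(320,200))
c=cv2.resize(t['color'][190:290,120:280,::-1],(320,200),interpolation=cv2.INTER_CUBIC)
cv2.imwrite('pics/c6.png',np.vstack([a,np.hstack([b,c])]))
E
```

```text
[0.454 0.265 0.134] [-0.178 -0.523 -0.056] 0.06009140399150456
```

>>> move_arm --pt "0.24 -0.046 -0.047 0 0 0" --pt "0.24 -0.046 -0.047 0 0 0" --pt "0.24 -0.046 -0.047 0 0 0" --pt "0 0 0 0 0 0" --pt "0 0 0 0 0 0"

```text
time_s: 16.5
ee_pos: [0.475, 0.2614, 0.1295]
orientation: [0.497, 0.586, 0.499, 0.4]
wrist_force: [0.4, 0.4, -0.3]
gripper_width: 0.0599
finger_force: 0.0
```

>>> move_arm --pt "0 0 0 0 0 0" --pt "0 0 0 0 0 0" --pt "0 0 0 0 0 0" --fingers 30

```text
time_s: 16.88
ee_pos: [0.475, 0.2616, 0.1296]
orientation: [0.497, 0.586, 0.499, 0.4]
wrist_force: [-0.4, 0.1, -0.2]
gripper_width: 0.0299
finger_force: 0.3
```

>>> move_arm --pt "0 0 0 0 0 0" --pt "0 0 0 0 0 0" --pt "0 0 0 0 0 0" --pt "0 0 0 0 0 0" --fingers 0

```text
time_s: 17.38
ee_pos: [0.4751, 0.2615, 0.1296]
orientation: [0.497, 0.586, 0.499, 0.4]
wrist_force: [0.2, -1.0, 0.3]
gripper_width: 0.0066
finger_force: 62.7
```

>>> move_arm --pt "0 0 0.3 0 0 0" --pt "0 0 0.6 0 0 0" --pt "0 0 1 0 0 0" --pt "0 0 1 0 0 0" --pt "0 0 1 0 0 0" --pt "0 0 0.6 0 0 0" --pt "0 0 0 0 0 0" --pt "0 0 0 0 0 0"

```text
time_s: 18.38
ee_pos: [0.4749, 0.261, 0.264]
orientation: [0.497, 0.586, 0.5, 0.4]
wrist_force: [1.1, -0.1, 0.3]
gripper_width: 0.0066
finger_force: 62.6
```

```bash
python3 - <<'E'
from plan import *
np.set_printoptions(precision=3,suppress=True)
s=log();ps=np.array(s['ee_pos']);Rs=R.from_matrix(q2R(s['orientation']))
print(s['time_s'],ps,s['wrist_force'],s['wrist_torque'],s['gripper_width'],s['finger_force'],s['joint_positions'])
Pg,c,T,t=grasp(AL,BE,S,OFF)
Pn=Rs*T.inv()*Pg; cn=ps+Rs.apply(T.inv().apply(c-t))
cor=np.array([cn+Pn.apply([a,b,.008]) for a,b in((.055,.075),(.055,-.075),(-.055,-.075),(-.055,.075))]);print(cor)
f=grab('top');g=grab('side');w=grab('wrist')
tiles=[]
for n,fr in(('top',f),('side',g),('wrist',w)):
    im=fr['color'][:,:,::-1].copy();P=proj(n,cor);print(n,P.tolist())
    cv2.polylines(im,[np.round(P).astype(int)],True,(255,0,255),1)
    u,v=np.clip(P.mean(0).astype(int),[100,75],[540,325]);
    tiles.append(cv2.resize(im[v-75:v+75,u-100:u+100],(400,300),interpolation=cv2.INTER_CUBIC) if n!='wrist' else cv2.resize(im,(400,300)))
cv2.imwrite('pics/c7.png',np.vstack([np.hstack(tiles[:2]),np.hstack([tiles[2],np.zeros_like(tiles[2])])]))
# wood segmentation in the top view
h=cv2.cvtColor(f['color'],cv2.COLOR_RGB2HSV);P=proj('top',cor)
m=((h[...,0]>14)&(h[...,0]<28)&(h[...,1]>70)&(h[...,2]>90)).astype(np.uint8);m[:120]=0;m[:,:100]=0;m[:,300:]=0
n,l,st,ce=cv2.connectedComponentsWithStats(m);i=1+st[1:,4].argmax();print(st[i]);print(cv2.boxPoints(cv2.minAreaRect(np.argwhere(l==i)[:,::-1].astype(np.float32))))
cn_,_=cv2.findContours((l==i).astype(np.uint8),0,2);print(cv2.approxPolyDP(max(cn_,key=cv2.contourArea),3,True)[:,0].tolist())
E
```

```text
18.375 [0.475 0.261 0.264] [ 1.125 -0.096  0.343] [0.194 1.169 0.004] 0.006613416196967887 62.59903907775879 [ 1.058  0.21  -0.921 -0.598 -1.197  2.044]
[[0.557 0.322 0.253]
 [0.55  0.173 0.253]
 [0.442 0.177 0.274]
 [0.449 0.327 0.273]]
top [[123.82130552550134, 205.19696309839003], [207.02112707843412, 206.89605117940522], [199.92097176202145, 267.9538677198428], [112.49174880910022, 266.000571622894]]
side [[189.0775348584556, 60.29521701271429], [233.21718823512032, 93.84293664906048], [179.3344407115262, 109.75205573021246], [136.27393283710543, 72.02196380264712]]
wrist [[325.71792294549283, 99.29472120032632], [323.6094337415752, 280.371031014799], [326.4829855602925, 415.92637346515176], [332.2607161705523, 150.88485150592268]]
[ 114  202   94   63 5019]
[[113.912 262.712]
 [115.373 201.342]
 [207.083 203.526]
 [205.622 264.896]]
[[124, 204], [114, 262], [140, 263], [147, 248], [158, 252], [156, 263], [200, 264], [207, 204]]
```

```bash
cat > seg.py <<'E'
from plan import *
np.set_printoptions(precision=3,suppress=True)
def contour(n,P,save=None,hs=(12,30),smin=60,vmin=70,eps=3):
    fr=grab(n,save);h=cv2.cvtColor(fr['color'],cv2.COLOR_RGB2HSV)
    m=((h[...,0]>=hs[0])&(h[...,0]<=hs[1])&(h[...,1]>smin)&(h[...,2]>vmin)).astype(np.uint8)
    k=np.zeros_like(m);cv2.fillConvexPoly(k,cv2.convexHull(np.round(P).astype(np.int32)),1);k=cv2.dilate(k,np.ones((19,19)))
    m&=k;nn,l,st,_=cv2.connectedComponentsWithStats(m);i=1+st[1:,4].argmax()
    c,_=cv2.findContours((l==i).astype(np.uint8),0,2);c=max(c,key=cv2.contourArea)
    return cv2.approxPolyDP(c,eps,True)[:,0],h
E
python3 - <<'E'
from seg import *
s=r.get_state();ps=np.array(s['ee_pos']);Rs=R.from_matrix(q2R(s['orientation']))
Pg,c,T,t=grasp(AL,BE,S,OFF);Pn=Rs*T.inv()*Pg; cn=ps+Rs.apply(T.inv().apply(c-t))
cor=np.array([cn+Pn.apply([a,b,.008]) for a,b in((.055,.075),(.055,-.075),(-.055,-.075),(-.055,.075))])
for n in('top','side'):
    P=proj(n,cor);q,h=contour(n,P);print(n,P.round(0).tolist(),q.tolist())
    for a,b in((0,2),(1,3)):pass
    # colour profile across front edge
    e=(P[2]+P[3])/2;e2=P[2]*.75+P[3]*.25;d=(P[2]-P[1])/np.linalg.norm(P[2]-P[1])
    print([h[int(round(y)),int(round(x))].tolist() for x,y in (e2+k*d for k in range(-8,5))])
E
```

```text
top [[124.0, 205.0], [207.0, 207.0], [200.0, 268.0], [113.0, 266.0]] [[125, 202], [114, 262], [140, 263], [144, 251], [153, 249], [158, 252], [155, 263], [200, 264], [207, 204]]
[[20, 105, 151], [20, 105, 150], [20, 107, 148], [20, 104, 147], [21, 104, 147], [20, 99, 103], [15, 33, 62], [24, 21, 62], [45, 9, 58], [42, 22, 57], [18, 21, 60], [23, 17, 61], [15, 17, 59]]
side [[189.0, 61.0], [233.0, 94.0], [179.0, 110.0], [136.0, 72.0]] [[140, 74], [146, 80], [167, 80], [170, 87], [160, 92], [183, 112], [214, 105], [220, 110], [225, 108], [220, 105], [225, 102], [238, 104], [234, 102], [235, 94], [193, 62]]
[[19, 102, 187], [18, 101, 184], [19, 103, 181], [19, 103, 180], [19, 102, 178], [19, 104, 167], [19, 103, 146], [18, 106, 118], [18, 65, 78], [25, 20, 75], [90, 3, 73], [96, 17, 75], [80, 10, 73]]
```

```bash
python3 - <<'E'
from seg import *
s=r.get_state();ps=np.array(s['ee_pos']);Rs=R.from_matrix(q2R(s['orientation']))
Pg,c,T,t=grasp(AL,BE,S,OFF);Pn=Rs*T.inv()*Pg; cn=ps+Rs.apply(T.inv().apply(c-t))
loc=np.array([(.055,.075,.008),(.055,-.075,.008),(-.055,-.075,.008),(-.055,.075,.008)])
tp=np.array([(124.5,203),(207.5,204.2),(200.5,264.5),(113.5,262.8)]);sd=np.array([(193,61.8),(235.5,94),(181.5,111),(139.5,74)])
def res(x,full=False):
    Rr=Pn*R.from_rotvec(x[3:]);P=cn+x[:3]+Rr.apply(loc)
    e=np.r_[(proj('top',P)-tp).ravel(),(proj('side',P)-sd).ravel()]
    return e if full else np.r_[e,x[:3]*200,x[3:]*20]
f=least_squares(res,np.zeros(6));print('shift in panel frame mm',Pn.inv().apply(f.x[:3])*1e3,'rot deg',np.degrees(f.x[3:]));print(res(f.x,True).round(1))
E
```

```text
shift in panel frame mm [ 5.906  0.662 -3.596] rot deg [-0.533 -0.769 -0.311]
[ 0.6 -0.4 -0.2  0.2 -0.3  0.6  0.4  0.1 -1.1 -0.3 -0.   0.2  0.6 -0.4
  0.2 -0.2]
```

```bash
cat >> plan.py <<'E'
REST=np.array([.589,-.175,.077]);EY=-3.5
_Pg,_c,_T,_t=grasp(AL,BE,S,OFF)
RPT=_Pg.inv()*_T                      # tool in panel
tPT=_Pg.inv().apply(_t-_c)-np.array([.0059,.0007,-.002])
def easel(lift=0,out=0):
    E=rz(EY);X=E.apply([.643,0,-.766]);Z=E.apply([-.766,0,-.643]);Pf=R.from_matrix(np.c_[X,np.cross(Z,X),Z])
    return Pf*RPT, REST-lift*X-out*Z+Pf.apply(tPT)
def panel_from_tool(ps,Rs):
    Pn=Rs*RPT.inv();return Pn,ps-Pn.apply(tPT)
LOC=np.array([(a,b,c) for a in(.055,-.055) for b in(.075,-.075) for c in(0,.008)])
E
python3 - <<'E'
from plan import *
np.set_printoptions(precision=3,suppress=True)
s=r.get_state();q0=np.array(s['joint_positions'])
Tf,tf=easel(0,0);qf,c=ik(tf,Tf.as_matrix(),[-.5,.3,-.6,.1,.4,-1.9]);print('final',tf,qf,c)
Tp,tp=easel(.06,.03);qp,c=ik(tp,Tp.as_matrix(),qf);print('pre',tp,qp,c)
mid=(q0+qp)/2; mid[1]-=.25
print('mid',mid,fk(p,mid))
N=40
a=np.linspace(0,1,N+1);w=4*a*(1-a)
Qs=[q0+(qp-q0)*x+np.array([0,-.3,0,0,0,0])*y for x,y in zip(a,w)]
for k in range(0,N+1,4):
    q=Qs[k];Pn,cc=panel_from_tool(fk(p,q),Rq(q)*R0);V=cc+Pn.apply(LOC);print(k,fk(p,q),'min',V.min(0),'max',V.max(0))
Rw=rows(Qs);print(np.abs(Rw).max(0),np.linalg.norm(Rw[:,3:],axis=1).max());pr(Rw[:20]);pr(Rw[20:]);print(max(abs(np.diff(Qs,axis=0)).max(0)*8))
E
```

```text
final [ 0.564 -0.183  0.097] [-0.528  0.25  -0.663  0.069  0.423 -1.958] 9.525649504939272e-31
pre [ 0.548 -0.182  0.162] [-0.545  0.111 -0.608  0.271  0.433 -1.974] 1.1493949908103024e-30
mid [ 0.257 -0.089 -0.764 -0.163 -0.382  0.035] [0.613 0.042 0.305]
0 [0.475 0.261 0.263] min [0.446 0.173 0.241] max [0.563 0.328 0.27 ]
4 [0.518 0.226 0.293] min [0.491 0.14  0.245] max [0.604 0.291 0.326]
8 [0.553 0.185 0.318] min [0.518 0.107 0.247] max [0.647 0.241 0.375]
12 [0.579 0.139 0.334] min [0.536 0.077 0.245] max [0.682 0.181 0.409]
16 [0.598 0.091 0.34 ] min [0.547 0.051 0.242] max [0.709 0.114 0.424]
20 [0.609 0.041 0.335] min [0.552 0.018 0.234] max [0.727 0.052 0.419]
24 [ 0.613 -0.008  0.317] min [ 0.554 -0.054  0.22 ] max [0.732 0.03  0.393]
28 [ 0.609 -0.056  0.289] min [ 0.552 -0.12   0.201] max [0.725 0.004 0.349]
32 [ 0.597 -0.103  0.252] min [ 0.547 -0.176  0.174] max [ 0.701 -0.027  0.295]
36 [ 0.576 -0.145  0.208] min [ 0.54  -0.22   0.138] max [ 0.662 -0.061  0.238]
40 [ 0.548 -0.182  0.162] min [ 0.527 -0.251  0.095] max [ 0.613 -0.097  0.184]
[0.381 0.411 0.389 0.458 0
[... 971 characters left out ...]
-0.4, 0.19, 0.25], [-0.01, -0.41, -0.2, -0.39, 0.19, 0.26], [-0.02, -0.41, -0.22, -0.37, 0.19, 0.27], [-0.04, -0.4, -0.25, -0.36, 0.19, 0.27], [-0.06, -0.4, -0.27, -0.34, 0.19, 0.28], [-0.07, -0.39, -0.29, -0.32, 0.19, 0.29], [-0.09, -0.39, -0.3, -0.3, 0.18, 0.3], [-0.11, -0.38, -0.32, -0.28, 0.18, 0.31], [-0.13, -0.38, -0.33, -0.26, 0.17, 0.32], [-0.14, -0.37, -0.35, -0.24, 0.16, 0.32], [-0.16, -0.36, -0.36, -0.22, 0.15, 0.33], [-0.18, -0.35, -0.37, -0.2, 0.14, 0.33], [-0.2, -0.34, -0.38, -0.18, 0.13, 0.34], [-0.21, -0.33, -0.38, -0.16, 0.11, 0.34], [-0.23, -0.31, -0.39, -0.13, 0.09, 0.34], [-0.24, -0.3, -0.39, -0.11, 0.08, 0.34], [-0.25, -0.29, -0.39, -0.09, 0.05, 0.34]]
0.8035892094435013
```

>>> move_arm --pt "0.38 -0.26 0.26 -0.41 0.15 0.08" --pt "0.37 -0.28 0.25 -0.41 0.15 0.09" --pt "0.35 -0.3 0.25 -0.42 0.15 0.1" --pt "0.33 -0.32 0.24 -0.42 0.14 0.11" --pt "0.32 -0.33 0.22 -0.43 0.14 0.12" --pt "0.3 -0.34 0.21 -0.44 0.14 0.12" --pt "0.28 -0.35 0.2 -0.44 0.14 0.13" --pt "0.26 -0.36 0.18 -0.44 0.14 0.13" --pt "0.25 -0.37 0.16 -0.45 0.14 0.14" --pt "0.23 -0.38 0.15 -0.45 0.14 0.15" --pt "0.21 -0.39 0.13 -0.45 0.14 0.15" --pt "0.2 -0.39 0.11 -0.46 0.14 0.16" --pt "0.18 -0.4 0.08 -0.46 0.15 0.16" --pt "0.16 -0.4 0.06 -0.46 0.15 0.17" --pt "0.15 -0.4 0.04 -0.46 0.15 0.18" --pt "0.13 -0.41 0.02 -0.46 0.16 0.18" --pt "0.12 -0.41 -0.01 -0.45 0.16 0.19" --pt "0.1 -0.41 -0.03 -0.45 0.17 0.2" --pt "0.09 -0.41 -0.06 -0.44 0.17 0.21" --pt "0.07 -0.41 -0.08 -0.44 0.17 0.21"

```text
time_s: 21.12
ee_pos: [0.6092, 0.0412, 0.3343]
orientation: [0.534, 0.007, 0.841, -0.086]
wrist_force: [0.1, 0.4, -1.2]
gripper_width: 0.0069
finger_force: 62.5
```

>>> move_arm --pt "0.06 -0.41 -0.11 -0.43 0.18 0.22" --pt "0.04 -0.41 -0.13 -0.42 0.18 0.23" --pt "0.02 -0.41 -0.16 -0.41 0.18 0.24" --pt "0.01 -0.41 -0.18 -0.4 0.19 0.25" --pt "-0.01 -0.41 -0.2 -0.39 0.19 0.26" --pt "-0.02 -0.41 -0.22 -0.37 0.19 0.27" --pt "-0.04 -0.4 -0.25 -0.36 0.19 0.27" --pt "-0.06 -0.4 -0.27 -0.34 0.19 0.28" --pt "-0.07 -0.39 -0.29 -0.32 0.19 0.29" --pt "-0.09 -0.39 -0.3 -0.3 0.18 0.3" --pt "-0.11 -0.38 -0.32 -0.28 0.18 0.31" --pt "-0.13 -0.38 -0.33 -0.26 0.17 0.32" --pt "-0.14 -0.37 -0.35 -0.24 0.16 0.32" --pt "-0.16 -0.36 -0.36 -0.22 0.15 0.33" --pt "-0.18 -0.35 -0.37 -0.2 0.14 0.33" --pt "-0.2 -0.34 -0.38 -0.18 0.13 0.34" --pt "-0.21 -0.33 -0.38 -0.16 0.11 0.34" --pt "-0.23 -0.31 -0.39 -0.13 0.09 0.34" --pt "-0.24 -0.3 -0.39 -0.11 0.08 0.34" --pt "-0.25 -0.29 -0.39 -0.09 0.05 0.34"

```text
time_s: 23.62
ee_pos: [0.5485, -0.182, 0.1613]
orientation: [0.282, -0.66, 0.666, -0.203]
wrist_force: [0.3, -0.9, -1.2]
gripper_width: 0.0069
finger_force: 62.5
```

>>> move_arm --pt "0 0 0 0 0 0" --pt "0 0 0 0 0 0"

```text
time_s: 23.88
ee_pos: [0.5493, -0.1815, 0.1626]
orientation: [0.283, -0.659, 0.666, -0.204]
wrist_force: [0.6, -0.0, -1.6]
gripper_width: 0.0064
finger_force: 62.5
```

```bash
python3 - <<'E'
from seg import *
s=log();ps=np.array(s['ee_pos']);Rs=R.from_matrix(q2R(s['orientation']))
print(s['time_s'],ps,s['joint_positions'],s['gripper_width'],s['wrist_force'])
Tp,tp=easel(.06,.03);print('to pre',lin(ps,Rs,tp,Tp,1))
Pn,cc=panel_from_tool(ps,Rs);V=cc+Pn.apply(np.array([(-.055,.075,0),(-.055,-.075,0),(.055,-.075,0),(.055,.075,0)]))
tiles=[]
for n in('top','side'):
    f=grab(n,n+'8.png');P=proj(n,V);print(n,P.round(1).tolist());im=f['color'][:,:,::-1]
    u,v=P.mean(0).astype(int);u=np.clip(u,67,572);v=np.clip(v,75,325)
    o=np.array([u-67,v-75]);im=cv2.resize(im[v-75:v+75,u-67:u+67],(536,600),interpolation=cv2.INTER_CUBIC)[:, :400] if 0 else cv2.resize(im[v-75:v+75,u-66:u+67],(400,451),interpolation=cv2.INTER_CUBIC)
    print('origin',o);tiles.append(im)
cv2.imwrite('pics/c8.png',np.hstack(tiles))
E
```

```text
23.875 [ 0.549 -0.182  0.163] [-0.544  0.111 -0.607  0.269  0.434 -1.972] 0.006365902854305215 [ 0.632 -0.015 -1.55 ]
to pre [-0.028 -0.01  -0.017 -0.011  0.01   0.002]
top [[431.7, 214.9], [354.4, 212.0], [351.9, 184.5], [421.4, 187.1]]
origin [322 124]
side [[404.1, 254.8], [336.1, 198.2], [360.4, 207.2], [421.7, 257.1]]
origin [313 154]
```

```bash
python3 - <<'E'
from seg import *
for n,rowsel,lo,hi in(('top',(188,190,193,196,200),335,450),):
    a=cv2.imread(f'pics/{n}0.png').astype(int);b=cv2.imread(f'pics/{n}8.png').astype(int);d=np.abs(a-b).max(2)
    for v in rowsel:
        x=np.where(d[v,lo:hi]>25)[0]+lo;print(v,x.min(),x.max(),'run-left',b[v,x.min()-3:x.min()+4].tolist(),'right',b[v,x.max()-3:x.max()+4].tolist())
    for u in(360,370,410,415):
        x=np.where(d[165:240,u]>25)[0]+165;print('col',u,x.min(),x.max(),b[x.min()-3:x.min()+3,u].tolist())
E
```

```text
188 352 419 run-left [[100, 104, 105], [80, 86, 87], [69, 79, 82], [106, 117, 120], [133, 142, 142], [133, 140, 142], [134, 142, 144]] right [[123, 131, 133], [124, 130, 131], [124, 131, 132], [122, 128, 130], [118, 123, 125], [108, 113, 114], [102, 107, 108]]
190 352 421 run-left [[104, 110, 110], [90, 94, 96], [62, 69, 72], [100, 109, 111], [132, 139, 140], [129, 137, 139], [131, 138, 140]] right [[132, 139, 140], [131, 139, 140], [132, 140, 141], [124, 130, 133], [105, 110, 112], [98, 103, 106], [98, 104, 105]]
193 353 422 run-left [[100, 105, 107], [85, 93, 93], [99, 108, 111], [130, 139, 139], [133, 140, 143], [133, 141, 143], [133, 140, 141]] right [[133, 141, 143], [134, 142, 144], [132, 139, 141], [127, 134, 134], [108, 113, 113], [99, 103, 105], [98, 106, 107]]
196 353 423 run-left [[99, 104, 104], [92, 97, 99], [92, 104, 112], [119, 132, 137], [131, 139, 140], [131, 139, 139], [133, 139, 140]] right [[133, 140, 140], [133, 140, 142], [135, 142, 143], [126, 132, 134], [108, 114, 116], [99, 107, 106], [100, 104, 107]]
200 339 425 run-left [[114, 121, 122], [106, 112, 115], [87, 90, 92], [71, 76, 77], [70, 74, 75], [78, 82, 85], [87, 91, 93]] right [[133, 139, 140], [128, 137, 138], [127, 134, 136], [117, 122, 124], [101, 105, 106], [101, 106, 107], [102, 107, 110]]
col 360 186 239 [[29, 63, 100], [28, 62, 98], [51, 76, 103], [119, 130, 135], [136, 143, 145], [127, 137, 143]]
col 370 186 239 [[31, 65, 99], [35, 66, 101], [31, 62, 97], [107, 117, 126], [130, 138, 141], [82, 108, 145]]
col 410 187 239 [[34, 69, 106], [37, 69, 103], [38, 69, 98], [75, 92, 110], [120, 129, 132], [132, 139, 141]]
col 415 188 239 [[98, 105, 106], [101, 106, 106], [104, 109, 111], [127, 133, 136], [133, 139, 140], [133, 141, 142]]
```

The top-view edge profiles match the predicted panel position to about 1 px, left edge at u≈352 and right edge at u≈421. The light picture side faces up, so I can lower toward the ledge.

>>> move_arm --pt "0.037 -0.007 -0.164 0 0 0" --pt "0.037 -0.007 -0.164 0 0 0" --pt "0.037 -0.007 -0.164 0 0 0" --pt "0.037 -0.007 -0.164 0 0 0" --pt "0.037 -0.007 -0.164 0 0 0" --pt "0.037 -0.007 -0.164 0 0 0" --pt "0.037 -0.007 -0.164 0 0 0" --pt "0.037 -0.007 -0.164 0 0 0" --pt "0.037 -0.007 -0.164 0 0 0" --pt "0.037 -0.007 -0.164 0 0 0" --pt "0 0 0 0 0 0" --pt "0 0 0 0 0 0"

```text
time_s: 25.48
ee_pos: [0.5604, -0.1837, 0.1137]
orientation: [0.283, -0.659, 0.666, -0.204]
wrist_force: [0.0, 0.7, -0.8]
gripper_width: 0.0069
finger_force: 62.5
```

>>> move_arm --pt "0.043 -0.003 -0.051 0 0 0" --pt "0.043 -0.003 -0.051 0 0 0" --pt "0.043 -0.003 -0.051 0 0 0" --pt "0.043 -0.003 -0.051 0 0 0" --pt "0 0 0 0 0 0" --pt "0 0 0 0 0 0"

```text
time_s: 26.22
ee_pos: [0.5655, -0.1841, 0.1075]
orientation: [0.283, -0.659, 0.666, -0.204]
wrist_force: [0.4, -0.6, -0.7]
gripper_width: 0.0068
finger_force: 62.5
```

```bash
python3 - <<'E'
from seg import *
s=r.get_state();ps=np.array(s['ee_pos']);Rs=R.from_matrix(q2R(s['orientation']))
E=rz(EY);X=E.apply([.643,0,-.766]);O=E.apply([.766,0,.643])
Pn,cc=panel_from_tool(ps,Rs);d=cc-REST;print(s['time_s'],ps,'down-slope',d@X,'out',d@O,'lat',d@np.cross(O,X),s['wrist_force'],np.array(s['wrist_force'])@X,np.array(s['wrist_force'])@O,s['wrist_torque'])
Tf,_=easel();print((Rs*Tf.inv()).as_rotvec()*57.3)
E
```

```text
26.225 [ 0.565 -0.184  0.108] down-slope -0.00723486695293924 out 0.008143254775662986 lat -0.001162615316419303 [ 0.365 -0.621 -0.688] 0.7861244281166748 -0.13414967875888564 [-0.107  0.769 -0.019]
[ 0.088 -0.126  0.029]
```

Lowering to the ledge in small steps, watching the force.

>>> move_arm --pt "0.043 -0.003 -0.051 0 0 0" --pt "0.043 -0.003 -0.051 0 0 0" --pt "0 0 0 0 0 0"

```text
time_s: 26.6
ee_pos: [0.5681, -0.1842, 0.1043]
orientation: [0.283, -0.659, 0.666, -0.204]
wrist_force: [-0.1, -0.3, -0.7]
gripper_width: 0.0066
finger_force: 62.5
```

>>> move_arm --pt "0.043 -0.003 -0.051 0 0 0" --pt "0 0 0 0 0 0"

```text
time_s: 26.85
ee_pos: [0.5694, -0.1843, 0.1028]
orientation: [0.283, -0.659, 0.666, -0.204]
wrist_force: [0.2, 0.1, -0.3]
gripper_width: 0.0067
finger_force: 62.5
```

>>> move_arm --pt "0.043 -0.003 -0.051 0 0 0" --pt "0 0 0 0 0 0"

```text
time_s: 27.1
ee_pos: [0.5701, -0.1839, 0.1023]
orientation: [0.284, -0.659, 0.666, -0.204]
wrist_force: [-10.5, 2.3, 10.5]
gripper_width: 0.0068
finger_force: 64.8
```

The ledge is felt at the expected place with 15 N. I'll ease off 1 mm and move in against the backrest.

>>> move_arm --pt "-0.022 0.001 0.026 0 0 0" --pt "-0.051 0.003 -0.043 0 0 0" --pt "-0.051 0.003 -0.043 0 0 0" --pt "0 0 0 0 0 0"

```text
time_s: 27.6
ee_pos: [0.5677, -0.1845, 0.1005]
orientation: [0.283, -0.659, 0.666, -0.205]
wrist_force: [-1.9, 1.5, 5.3]
gripper_width: 0.0065
finger_force: 63.4
```

>>> move_arm --pt "-0.051 0.003 -0.043 0 0 0" --pt "0 0 0 0 0 0"

```text
time_s: 27.85
ee_pos: [0.566, -0.1846, 0.0991]
orientation: [0.283, -0.659, 0.666, -0.205]
wrist_force: [-1.5, 1.0, 4.7]
gripper_width: 0.0064
finger_force: 63.5
```

>>> move_arm --pt "-0.026 0.002 -0.022 0 0 0" --pt "0 0 0 0 0 0"

```text
time_s: 28.1
ee_pos: [0.5652, -0.1846, 0.0984]
orientation: [0.283, -0.659, 0.666, -0.205]
wrist_force: [-2.9, 0.7, 5.1]
gripper_width: 0.0068
finger_force: 63.5
```

>>> move_arm --pt "-0.026 0.002 -0.022 0 0 0" --pt "0 0 0 0 0 0"

```text
time_s: 28.35
ee_pos: [0.5648, -0.1846, 0.0981]
orientation: [0.283, -0.659, 0.666, -0.205]
wrist_force: [-1.5, 1.0, 6.1]
gripper_width: 0.0063
finger_force: 63.4
```

>>> move_arm --pt "-0.026 0.002 -0.022 0 0 0" --pt "0 0 0 0 0 0"

```text
time_s: 28.6
ee_pos: [0.5646, -0.1846, 0.0979]
orientation: [0.284, -0.659, 0.665, -0.205]
wrist_force: [-0.4, 0.2, 6.0]
gripper_width: 0.0064
finger_force: 63.3
```

>>> move_arm --pt "-0.026 0.002 -0.022 0 0 0" --pt "0 0 0 0 0 0"

```text
time_s: 28.85
ee_pos: [0.5645, -0.1846, 0.0978]
orientation: [0.284, -0.659, 0.665, -0.206]
wrist_force: [2.0, 1.2, 5.1]
gripper_width: 0.0072
finger_force: 63.1
```

Backrest contact at about 5 N, and the TCP has stopped advancing. One look before release.

```bash
python3 - <<'E'
from seg import *
s=r.get_state();ps=np.array(s['ee_pos']);Rs=R.from_matrix(q2R(s['orientation']))
E=rz(EY);X=E.apply([.643,0,-.766]);O=E.apply([.766,0,.643])
Pn,cc=panel_from_tool(ps,Rs);d=cc-REST;print('down-slope',d@X,'out',d@O,'lat',d@np.cross(O,X),(Rs*easel()[0].inv()).as_rotvec()*57.3)
t=grab('top','t9.png')['color'][:,:,::-1];f=grab('side','s9.png')['color'][:,:,::-1]
a=cv2.resize(t[160:235,335:435],(400,300),interpolation=cv2.INTER_CUBIC);b=cv2.resize(f[180:330,300:500],(400,300),interpolation=cv2.INTER_CUBIC)
z=cv2.resize(cv2.imread('pics/top0.png')[160:235,335:435],(400,300),interpolation=cv2.INTER_CUBIC)
w=cv2.resize(grab('wrist')['color'][:,:,::-1],(400,250));w=cv2.copyMakeBorder(w,0,50,0,0,0)
cv2.imwrite('pics/c9.png',np.vstack([np.hstack([a,b]),np.hstack([z,w])]))
E
```

```text
down-slope -0.0004497172955219714 out 0.0013310725901763086 lat -0.0017217818745402505 [ 0.005 -0.426  0.069]
```

View pics/c9.png

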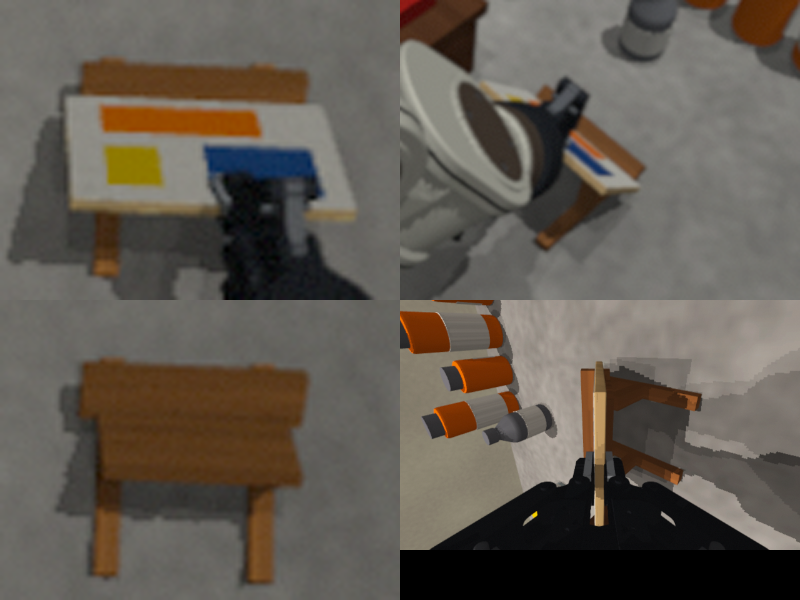

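The panel's bottom edge spans crop (67,97)–(322,103), centred at 194.5 against the ledge centre at 195. The picture side is out and parallel to the easel, so I'll release and back away along the fingers.

>>> move_arm --pt "0 0 0 0 0 0" --pt "0 0 0 0 0 0" --pt "0 0 0 0 0 0" --pt "0 0 0 0 0 0" --fingers 32

```text
time_s: 29.5
ee_pos: [0.5619, -0.1838, 0.0951]
orientation: [0.283, -0.659, 0.666, -0.203]
wrist_force: [-0.9, 0.1, 0.0]
gripper_width: 0.0322
finger_force: 0.0
```

>>> move_arm --pt "-0.1 -0.015 0.115 0 0 0" --pt "-0.195 -0.03 0.226 0 0 0" --pt "-0.195 -0.03 0.226 0 0 0" --pt "-0.195 -0.03 0.226 0 0 0" --pt "-0.195 -0.03 0.226 0 0 0" --pt "-0.195 -0.03 0.226 0 0 0" --pt "-0.3 -0.05 0.35 0 0 0" --pt "-0.4 -0.06 0.5 0 0 0" --pt "-0.4 -0.06 0.5 0 0 0" --pt "-0.4 -0.06 0.5 0 0 0" --pt "-0.4 -0.06 0.5 0 0 0" --pt "-0.4 -0.06 0.5 0 0 0" --pt "-0.4 0 0.5 0 0 0" --pt "-0.6 0 0.5 0 0 0" --pt "-0.6 0 0.3 0 0 0" --pt "0 0 0 0 0 0" --pt "0 0 0 0 0 0" --pt "0 0 0 0 0 0"

```text
time_s: 31.75
ee_pos: [0.4132, -0.1991, 0.257]
orientation: [0.283, -0.66, 0.666, -0.203]
wrist_force: [-0.2, -1.0, -0.8]
gripper_width: 0.0324
finger_force: 0.0
```

```bash
python3 - <<'E'
from seg import *
s=r.get_state();print(s['time_s'],s['ee_pos'],s['wrist_force'])
for n in('top','side'):
    im=grab(n,n+'10.png')['color'].astype(int)
    a=cv2.imread(f'pics/{n}0.png')[:,:,::-1].astype(int);b=cv2.imread(f'pics/{"t" if n=="top" else "s"}9.png')[:,:,::-1].astype(int)
    if n=='top':
        m=((im.min(2)>118)&(np.ptp(im,axis=2)<35)).astype(np.uint8);m[:160]=0;m[235:]=0;m[:,:335]=0;m[:,435:]=0
        m=cv2.morphologyEx(m,cv2.MORPH_CLOSE,np.ones((25,25)))
        c,_=cv2.findContours(m,0,2);c=max(c,key=cv2.contourArea);print('contour',cv2.approxPolyDP(c,2.5,True)[:,0].tolist())
        # expected picture face corners in place
        E=rz(EY);X=E.apply([.643,0,-.766]);Z=E.apply([-.766,0,-.643]);Pf=R.from_matrix(np.c_[X,np.cross(Z,X),Z])
        print('expect',proj(n,REST+Pf.apply([(-.055,.075,0),(-.055,-.075,0),(.055,-.075,0),(.055,.075,0)])).round(1).tolist())
        print('moved since release',(np.abs(im-b)[165:205,350:400].max(2)>30).mean(),'book diff',(np.abs(im-a)[185:255,235:312].max(2)>40).mean())
E
```

```text
31.75 [ 0.413 -0.199  0.257] [-0.191 -0.972 -0.757]
contour [[352, 184], [354, 208], [423, 211], [414, 187]]
expect [[423.7, 211.7], [352.2, 209.0], [350.2, 183.8], [414.9, 186.1]]
moved since release 0.011 book diff 0.0
```

The measured corners match the expected seated pose to within about 2 px, and the book hasn't moved. Handing in.

```bash
python3 -c "
from station import r
print(r.finish_job())"
```

```text
the job is handed in; nothing more can be done
None
```

The panel now stands centred on the easel, picture side out, to within about 2 px in the top view; the book did not move, the panel never dropped, the robot is clear, and the job was handed in after about 32 s.

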